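# Draw a frosted vial tray out of the freezer rack with the pull hook

## Robot

A 6-joint arm with a two-finger parallel gripper is mounted at the origin on the work surface. World frame = base frame: x ahead of the robot, y to its left, z up, the work surface at z = 0. Lengths are in m, angles in rad, forces in N, time in s.
With the tool pointing down it reaches from about 0.35 to 0.975 m from the base axis. Payload 4.9 kg.
Tool frame: the origin (TCP) lies on the front face of the gripper's body, between the roots of the fingers; the fingertips stand ctrl.finger_overhang ahead of it and the grasp point (between the pads) lies 54 mm ahead of it (ctrl.finger_overhang is the distance from the TCP to the fingertips, in m); z points along the fingers, y is the line along which they close (so a half turn about z gives the same grasp; the last joint's range is limited). The gripper opens to 85 mm and grips with 20 to 120 N. Pads are 22 mm wide; open, the fingers measure 114 mm over their backs; the gripper's body (76 mm by 85 mm) begins 54 mm behind the grasp point. The pads swing forward as they close: fully open they stand 13 mm farther back than shut.
Start: joints at [-1.244, 0.053, 1.613, -0, 1.476, -0.119], TCP at [0.269, -0.564, 0.304] pointing down, gripper open.
Joint ranges: [-3.01, 3.01], [-1.01, 2.22], [0.06, 2.58], [-1.02, 4.17], [0.09, 2.62], [-3.14, 3.14]. Speed limits (rad/s): [2.57, 2.57, 3.14, 3.14, 3.14, 3.14].

## Interface

Orientations are given as a rotation vector (axis times angle).
In Python, from station import ctrl, vision gives the robot as it stands. The module is installed in compiled form; this text tells all that it offers.
- The arm moves only by the tool drive_tool, never from a script. Its argument "rows" is a list of rows, each a list of 2 entries, a list of its own where there are three numbers: the shift along the tool's x, y, z in m, then the turn about the tool's z in rad. A call has 1 to 10 rows; each row shifts and turns the commanded pose from where the row before left it, along the tool's axes as they then stand; what a row does not reach is not made up. A row lasts 1/10 s, in which the tool goes at most 50 mm and 8.59 degrees, less where a joint would pass 70% of its speed; a pose out of reach is approached as far as the arm can. A call with a gripper value outside its range is refused whole. "jaw" is the closure, from 0 (fully open) to 1 (shut), set as the call begins (left out, the last holds). The fingers move at their own pace and stop on an object; "grip_force" is the grip in N (left out, the last holds). Time passes only in rows, so rows that do not move let the fingers close. It gives the time, the measured TCP pose, the force, the opening and the grip force at its end, in the units of the state.
- ctrl.get_obs(): the state, without advancing time (a new reading comes with each control period).
- vision.get_image(name): name is "side" or "top"; returns a dict with "image" (480x640x3 uint8, blue, green, red), "vertical_fov" (degrees; the focal length in pixels is half the picture's height over the tangent of half this angle, whatever the lens; pixels are square), "cx", "cy" (the principal point, pixels), "dist_coeffs" ([k1, k2, p1, p2, k3] as OpenCV has them; the pictures are not rectified), "R" (3x3) and "t" (3): a world point X has camera coordinates R X + t. Camera axes: x right, y down, z forward; pixel columns grow to the right and rows downward; lengths in m; the calibration is good to about 2 mm. A picture is of the moment at which its call begins. There is no depth.
- ctrl.finish_job(): hands the job in; it is judged then, once.
The state is a dict: "t": time; "q": joint angles; "dq": joint speeds; "effort": joint torques, N m; "tool_pos": TCP position; "tool_rot": TCP orientation; "contact_force": force on the tool from outside, world axes, zero at the start; "wrist_torque": the same for the moment, N m; "opening": finger opening in m; "grip_force": force on a finger pad.
Only numpy, scipy, OpenCV 4.12 (cv2) and the standard library are available. Lean on these libraries where they do the work, as an engineer would, in place of code of your own. Each camera call takes 0.05 s, during which the arm holds its last target. There are 200 camera calls.

## Task

Take the pull hook from its rest, catch it in the pull eye of the upper tray of the freezer rack and draw the tray out gently until you feel it come up firm against its stop. The tray is deep-frozen, so touch it with the hook only, and leave the lower tray shut and the other things on the bench where they are. Then unhook, leave the tray drawn out, and lay the hook back in its rest.

Things in the scene. Friction and masses are not known exactly. Their poses are not given: they have to be found in the camera images.
- rack: Stainless freezer rack, fixed: 280 mm deep, 146 mm wide, 126 mm high, two tiers, a slide-out tray in each. Origin at the centre of its underside; its open front faces its own -x (edge 140 mm from the origin), z up. Trays slide along x, 2.5 mm play each side, 5 mm above. A retaining rod under the top sheet, in whichever hole it was last put, is the upper tray's stop: out of sight, found by feel.
- tray: Upper tray, loose, a 277 mm steel drawer of vials, 0.55 to 1 kg. Origin on its underside, 66 mm above the bench, axes as the rack's (shut: x = 0 in the rack; starts 0 to 12 mm out). Front plate: outer face at x = -144 mm, 144 mm wide, 1 to 55 mm high. Sliding drag 2 to 8 N, different each time, steady. More than 18 N on it, any way, would bend the eye and jar the vials.
- eye (a point): Centre of the upper tray's pull eye: a rigid wire loop lying level, in front of the plate, open upward and downward. Opening 18 mm along y (across) by 18 to 19 mm along x (from plate to the front bar); wire 5 mm thick; 30 mm above the tray's underside. The front bar's centre line is 12 mm ahead (-x) of this point. Axes as the tray's.
- ears: Two steel lugs of the upper tray, one inside each side wall, part of it, 12 mm long, up to 55 mm above its underside, front faces 15 mm ahead (-x) of the tray's origin; origin as the tray's. Drawn out, they meet the rack's retaining rod: that is the stop, 80 to 117 mm of travel from shut. Firm means pulled some newtons harder than the drag.
- tray_low: The lower tray, alike, shut in the lower tier; its eye is 60 mm below the upper one. Stays shut.
- hook: The pull hook, loose, 0.14 kg: black handle 110 mm long, 22 mm wide (y), 26 mm high (z); origin at the handle's centre, x along the tool towards the hook, z up as it lies. A 6 mm steel rod runs on along x from the handle to x = 130 mm, then turns down: the leg goes from (135, 0, -4) to (128, 0, -34) mm, leaning back towards the handle, round end 3 mm beyond. Centre of mass about x = 23 mm.
- hook_tip (a point): Centre of the round end of the hook's leg (radius 3 mm), at (128, 0, -34) mm in the hook's frame.
- rest: Grey rest for the hook, fixed: base 120 x 80 x 8 mm, origin at the centre of its underside, x along the lying tool. Two notched uprights 8 mm thick at x = +-43 mm carry the handle's underside 46 mm above the bench; between them the handle is free for 78 mm. Notch 30 mm wide at the bottom, 12 mm deep, flared above to about 50 mm wide, 70 mm above the bench.
- seat (a point): Where the handle's centre lies when the hook is in its rest, 59 mm above the bench; axes as the rest's.
- tube_rack: Teal rack of tubes, 110 x 220 mm, 47 mm high, a bystander.
- pot_a: Specimen pot with white cap, 60 mm across, 64 mm high, a bystander.
- pot_b: A second specimen pot, alike, a bystander.
- tip_box: White box of pipette tips, 86 x 126 mm, 79 mm high, a bystander.
- pipette: Pipette lying on the bench, about 260 mm long, 37 mm high, a bystander.
- timer: Flat square bench timer, 64 mm, 18 mm high, a bystander.
Things that resemble listed ones, but are neither listed nor needed, are in the scene too. Leave any orange look-alike of the hook alone.

How it is judged:
On the way, in this order (a step that is already met when the one before it is completed fails the run):
1. the hook's leg is down through the upper tray's pull eye (z of hook_tip in the frame of eye between -0.03 and -0.006 m and x of hook_tip in the frame of eye between -0.015 and 0.01 m and y of hook_tip in the frame of eye between -0.01 and 0.01 m), for 0.2 s.
2. with the hook still in the eye, the tray's ears bear on the stop with at least 3 N for 0.3 s (all of step 1 and contact force between ears and anything else above 3 N and x of tray in the frame of rack below -0.076 m), for 0.3 s.
At the end, for the whole second after the job is handed in: The upper tray, drawn to its stop, still stands out by more than 70 mm, level in its tier; the hook lies leg down in its rest, its handle's centre within 15 mm of the seat and along the rest within 0.15 rad, either way round; both are still and the gripper has let go (x of tray in the frame of rack below -0.07 m and z of tray in the frame of rack between 0.06 and 0.072 m and angle between tray's own z axis and vertical below 0.06 rad and distance between hook and seat below 0.015 m and angle between the x axis of hook and the x axis of rest, either way round below 0.15 rad and angle between hook's own z axis and vertical below 0.15 rad and linear speed of each of hook, tray below 0.02 m/s); the robot touches nothing.
It fails at once if the hook presses or pulls on the upper tray with more than 18 N (contact force between hook and tray above 18 N).
It fails at once if the gripper or arm touches the frozen upper tray (contact force between any of the fingers, the arm and tray above 0.5 N).
It fails at once if the lower tray is pulled out (moved more than 10 mm) (distance of tray_low from where it was at the start of the episode above 0.01 m).
It fails at once if a bystander is knocked (moved more than 20 mm) (distance of any of tube_rack, pot_a, pot_b, tip_box, pipette, timer from where it was at the start of the episode above 0.02 m).
It also fails if it takes over 62 s, if anything falls off the work surface, if the arm or the gripper's body presses on something with over 40 N, if the wrist force passes 120 N, or if a joint passes its speed limit or range.

## Working session

There is one attempt and no reset: what is moved stays moved. The work goes in short steps, Python scripts to look and compute and a tool call to move; the robot and the scene stay as the last step left them, time stands still between calls to the robot, and variables do not carry over. Pictures are saved under pics/ and viewed, at most 11 in all, crops included, and the job is handed in when it is done.

Besides the shell and the picture viewer there is one more tool, called as name([rows], argument=value, ...), one row to a line, values as JSON. drive_tool: Moves the arm, as the interface text tells. Its arguments: {"type":"object","properties":{"rows":{"type":"array","items":{"type":"array"}},"jaw":{"type":"number"},"grip_force":{"type":"number"}},"required":["rows"]}

```bash
mkdir -p pics
cat > h.py <<'E'
import numpy as np, cv2
from station import ctrl, vision
def cam(n):
    d=vision.get_image(n); im=d["image"]; h=im.shape[0]
    f=h/2/np.tan(np.radians(d["vertical_fov"])/2)
    d["K"]=np.array([[f,0,d["cx"]],[0,f,d["cy"]],[0,0,1]]); d["D"]=np.array(d["dist_coeffs"],float); d["R"]=np.array(d["R"]); d["t"]=np.array(d["t"]); return d
def ray(d,uv):
    p=cv2.undistortPoints(np.array([[uv]],float),d["K"],d["D"])[0,0]
    return -d["R"].T@d["t"], d["R"].T@np.array([p[0],p[1],1])
def atz(d,uv,z):
    o,r=ray(d,uv); return o+r*(z-o[2])/r[2]
def proj(d,X):
    return cv2.projectPoints(np.array(X,float).reshape(-1,1,3),cv2.Rodrigues(d["R"])[0],d["t"],d["K"],d["D"])[0][:,0]
E
python3 - <<'E'
from h import *
for n in("top","side"):
    d=cam(n); cv2.imwrite(f"pics/{n}0.png",d["image"]); print(n,d["K"][0,0],-d["R"].T@d["t"],d["R"][2],d["D"])
o=ctrl.get_obs(); print(o, ctrl.finger_overhang)
E
```

```text
top 441.9038461764009 [ 0.39959484 -0.06348798  1.00625645] [ 0.11696912 -0.01918406 -0.99295025] [-0.06561142  0.          0.          0.          0.        ]
side 463.4920354438515 [0.1593019  0.60536923 0.88089036] [ 0.3205778  -0.60208374 -0.73124896] [-0.11587126  0.          0.          0.          0.        ]
{'t': 0.1, 'q': array([-1.24402941e+00,  5.32888117e-02,  1.61414810e+00,  2.10450130e-05,
        1.47600347e+00, -1.18999129e-01]), 'dq': array([-5.78036122e-05, -1.65057719e-03, -2.20717918e-03,  9.09654800e-04,
       -1.44591253e-03,  1.60044008e-03]), 'effort': array([ 1.25923165e-03, -3.94901991e+01, -3.71362889e+01, -4.71004842e-05,
        3.94559975e-03,  1.15732757e-06]), 'tool_pos': array([ 0.26933503, -0.56351588,  0.30279222]), 'tool_rot': array([-3.06208921e+00, -6.94014912e-01,  2.68085336e-04]), 'contact_force': array([-0.04407801,  0.80640395,  0.01654176]), 'wrist_torque': array([-0.02239948, -0.0394126 ,  0.01692639]), 'grip_force': 0.0, 'opening': 0.08544854041882284} 0.0726
```

View pics/top0.png

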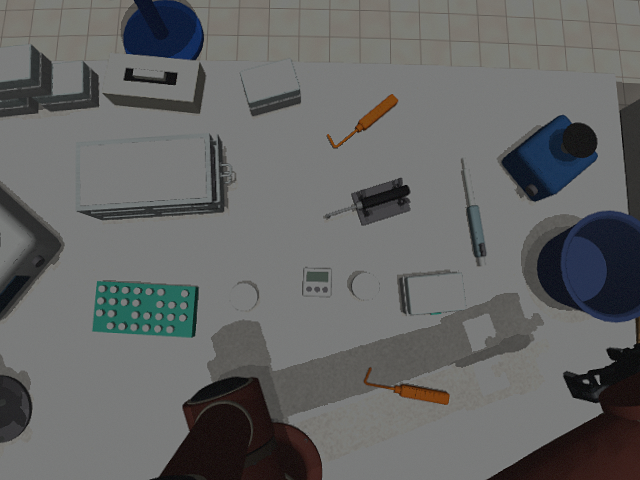

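View pics/side0.png

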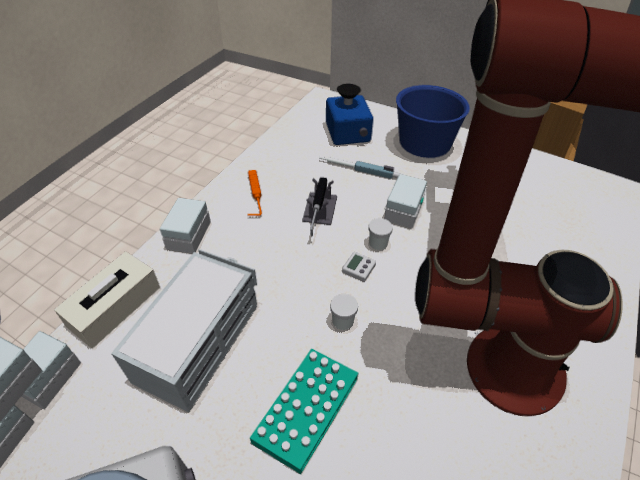

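Candidates for the hook: the black one in the grey rest, top (385,200); orange look-alikes at top (365,120) and (410,392). By the description it is the black one. The rack is at top (150,175) with its front to the right and its eyes near (230,174).

Run:
```python
import cv2,numpy as np
t=cv2.imread("pics/top0.png"); s=cv2.imread("pics/side0.png")
def c(im,x0,x1,y0,y1,k): return cv2.convertScaleAbs(cv2.resize(im[y0:y1,x0:x1],None,fx=k,fy=k,interpolation=cv2.INTER_CUBIC),alpha=1.4)
a=c(t,315,420,170,230,5); b=c(t,195,245,125,225,5)
o=np.zeros((500,790,3),np.uint8); o[:300,:525]=a; o[:500,530:780]=b
o[305:500,:525]=c(t,70,245,130,195,3)
cv2.imwrite("pics/c1.png",o)
o=np.zeros((600,800,3),np.uint8); o[:600,:440]=c(s,290,345,170,245,8); o[:450,445:795]=c(s,190,260,240,330,5)
cv2.imwrite("pics/c2.png",o)
```

```text
(no output)
```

View pics/c1.png

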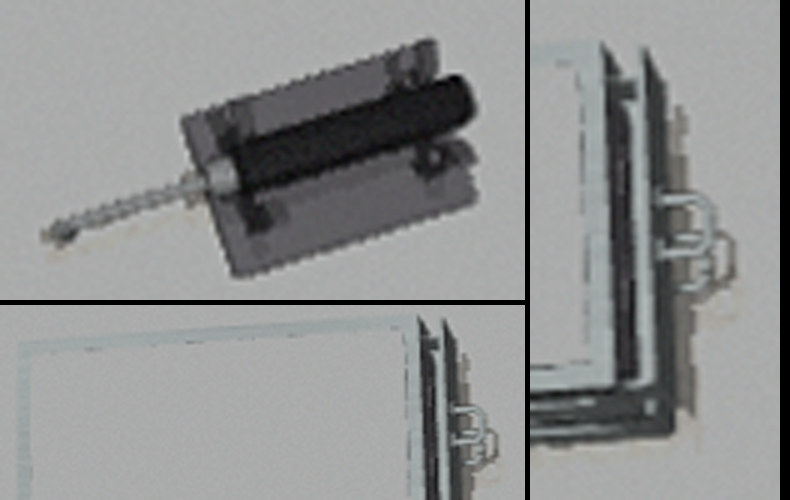

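View pics/c2.png

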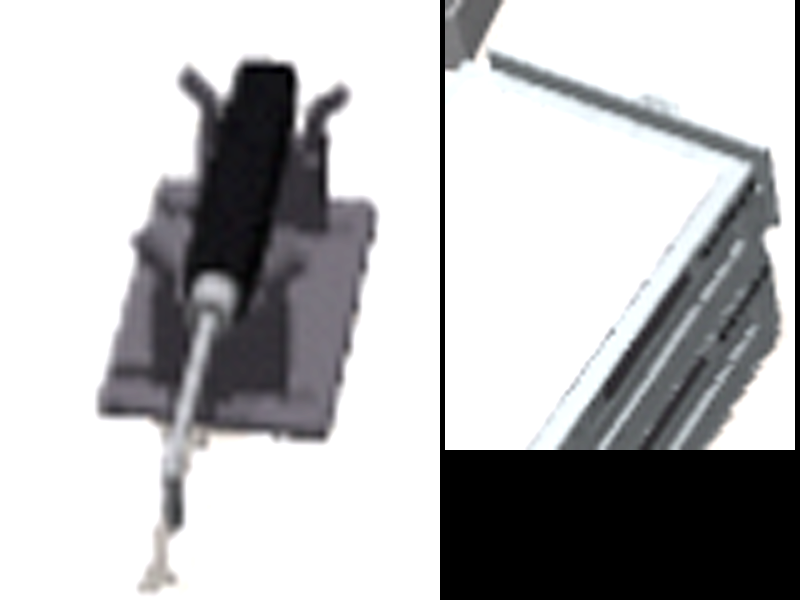

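c1 shows the black hook in its rest: the handle runs from (362,205) to (409,191) in the top picture and the bend is at (326,217). The upper eye's front bar is at (231.5,170), and its wires meet the plate at (327→) rows 165 and 175.5. c2 shows the hook with its leg down and the eye behind the plate.

Run:
```python
from h import *
d=cam("top"); s=cam("side")
P=lambda u,v:(315+u/5,170+v/5); Q=lambda u,v:(195+(u-530)/5,125+v/5)
def sh(n,uv,z): X=atz(d,uv,z); print(n,np.round(uv,1),X.round(4)); return X
print("rest base")
c=np.array([sh(n,P(*p),.008) for n,p in dict(TL=(183,117),TR=(435,40),BR=(478,203),BL=(237,277)).items()])
print("centre",c.mean(0),np.linalg.norm(c[1]-c[0]),np.linalg.norm(c[3]-c[0]))
v=c[0]+c[3]-c[1]-c[2]; print("rest yaw(tow hook)",np.arctan2(v[1],v[0]))
f=sh("hfront",P(235,172),.065); b=sh("hback",P(473,100),.065); r=sh("bend",P(57,235),.0585)
print(np.linalg.norm(f-b)); w=r-b; print("yaw",np.arctan2(w[1],w[0]),np.linalg.norm(w))
print("rack")
bl=sh("backU",(76.7,143.3),.126); fu=sh("frU",Q(603,43),.126); fl=sh("frL",Q(611,386),.126)
pu=sh("plU",Q(645,47),.121); pl=sh("plL",Q(656,382),.121)
for a,q in((fu,fl),(pu,pl)):
    w=q-a; print(np.linalg.norm(w),"axis -x dir yaw",np.arctan2(w[1],w[0])+0)
w=fu-bl; print("depth",np.linalg.norm(w),np.arctan2(w[1],w[0]))
sh("bar",Q(713,226),.096); sh("w1",Q(663,199),.096); sh("w2",Q(663,253),.096)
# side check
S=lambda u,v:(290+u/8,170+v/8)
print("side hook: bend",atz(s,S(172,465),.0585),"hfront",atz(s,S(212,270),.072),"hback",atz(s,S(266,62),.072))
print("side eye bar", atz(s,(190+(657-445)/5,240+97/5),.096))
```

```text
rest base
TL [351.6 193.4] [ 0.6178 -0.1693  0.008 ]
TR [402. 178.] [ 0.6565 -0.2871  0.008 ]
BR [410.6 210.6] [ 0.5798 -0.3061  0.008 ]
BL [362.4 225.4] [ 0.5436 -0.1941  0.008 ]
centre [ 0.59942266 -0.23914821  0.008     ] 0.12401520696747237 0.07828147880395864
rest yaw(tow hook) 1.8859316222623945
hfront [362.  204.4] [ 0.5814 -0.1859  0.065 ]
hback [409.6 190. ] [ 0.6152 -0.2907  0.065 ]
bend [326.4 217. ] [ 0.5536 -0.1091  0.0585]
0.11017015691028977
yaw 1.8979937754862208 0.19195814885366358
rack
backU [ 76.7 143.3] [0.6911 0.415  0.126 ]
frU [209.6 133.6] [0.7138 0.137  0.126 ]
frL [211.2 202.2] [0.5696 0.1275 0.126 ]
plU [218.  134.4] [0.7141 0.1206 0.121 ]
plL [220.2 201.4] [0.5725 0.1103 0.121 ]
0.1445327596906236 axis -x dir yaw -3.0754074473051847
0.14198379524504207 axis -x dir yaw -3.0688963960411852
depth 0.278894999388473 -1.4892181428173212
bar [231.6 170.2] [0.6447 0.0937 0.096 ]
w1 [221.6 164.8] [0.6561 0.1153 0.096 ]
w2 [221.6 175.6] [0.6327 0.1144 0.096 ]
side hook: bend [ 0.55729525 -0.10907431  0.0585    ] hfront [ 0.58234013 -0.18163747  0.072     ] hback [ 0.61668757 -0.28428156  0.072     ]
side eye bar [0.64772776 0.09516138 0.096     ]
```

drive_tool([
  [[0.0435,-0.0151,0.01],0],
  [[0.0435,-0.0151,0.01],0],
  [[0.0435,-0.0151,0.01],0],
  [[0.0435,-0.0151,0.01],0],
  [[0.0435,-0.0151,0.01],0],
  [[0.0435,-0.0151,0.01],0],
  [[0.0435,-0.0151,0.01],0],
  [[0.0435,-0.0151,0.01],0],
  [[0.0435,-0.0151,0.01],0],
  [[0.0435,-0.0151,0.01],0],
], jaw=0)

```text
t: 1.2
tool_pos: [0.5979, -0.2385, 0.2033]
tool_rot: [3.064, 0.695, -0.0]
contact_force: [-0.1, -0.6, 0.6]
opening: 0.0854
grip_force: 0.0
```

drive_tool([
  [[0,0,0],-0.145],
  [[0,0,0],-0.145],
  [[0,0,0],-0.145],
  [[0,0,0],-0.145],
  [[0,0,0],-0.145],
  [[0,0,0],-0.145],
  [[0,0,0],-0.145],
  [[0,0,0],-0.145],
  [[0,0,0],-0.145],
  [[0,0,0],-0.14],
])

```text
t: 2.2
tool_pos: [0.5967, -0.24, 0.2036]
tool_rot: [-1.831, -2.552, 0.0]
contact_force: [0.5, 0.4, -0.4]
opening: 0.0858
grip_force: 0.0
```

```bash
cat >> h.py <<'E'
def to(x,y,z,yaw):
    """delta to target TCP pose (tool x yaw) in tool axes, as one shift then a turn"""
    import time
    o=ctrl.get_obs(); R=cv2.Rodrigues(o["tool_rot"])[0]; y0=np.arctan2(R[1,0],R[0,0])
    print("t",round(o["t"],2),"pos",o["tool_pos"].round(4),"yaw",round(y0,4),"tilt",R[:,2].round(4),"F",o["contact_force"].round(2),"open",round(o["opening"],4),"grip",o["grip_force"])
    print("shift",(R.T@(np.array([x,y,z])-o["tool_pos"])).round(4),"turn",round(-(yaw-y0),4))
E
python3 - <<'E'
from h import *
to(.599,-.238,.115,1.893)
d=cam("top"); im=d["image"][150:260,290:430]; cv2.imwrite("pics/t1.png",cv2.convertScaleAbs(cv2.resize(im,None,fx=5,fy=5,interpolation=3),alpha=1.4))
E
```

```text
t 2.2 pos [ 0.5967 -0.24    0.2036] yaw 1.8967 tilt [-5.e-04  3.e-04 -1.e+00] F [ 0.5   0.43 -0.42] open 0.0858 grip 0.0
shift [0.0012 0.0028 0.0886] turn 0.0037
```

drive_tool([
  [[0.001,0.002,0.02],0],
  [[0,0,0.02],0],
  [[0,0,0.02],0],
  [[0,0,0.015],0],
  [[0,0,0.013],0],
  [[0,0,0],0],
])

```text
t: 2.85
tool_pos: [0.5973, -0.2379, 0.1134]
tool_rot: [-1.838, -2.543, 0.001]
contact_force: [-0.1, 0.4, -1.1]
opening: 0.0851
grip_force: 0.0
```

drive_tool([
  [[0,0,0],0],
  [[0,0,0],0],
  [[0,0,0],0],
  [[0,0,0],0],
  [[0,0,0],0],
  [[0,0,0],0],
  [[0,0,0],0],
  [[0,0,0],0],
  [[0,0,0],0],
  [[0,0,0],0],
], jaw=1, grip_force=60)

```text
t: 3.85
tool_pos: [0.599, -0.2388, 0.117]
tool_rot: [1.838, 2.546, 0.0]
contact_force: [0.3, -1.0, 4.7]
opening: 0.0211
grip_force: 59.4
```

Run:
```python
from h import *
to(.599,-.238,.22,1.893)
```

```text
t 3.85 pos [ 0.599  -0.2388  0.117 ] yaw 1.8908 tilt [ 1.5e-03 -8.0e-04 -1.0e+00] F [ 0.32 -0.96  4.68] open 0.0211 grip 59.38069939613342
shift [ 0.0007  0.0004 -0.103 ] turn -0.0022
```

drive_tool([
  [[0,0,-0.01],0],
  [[0,0,-0.02],0],
  [[0,0,-0.02],0],
  [[0,0,-0.02],0],
  [[0,0,-0.015],0],
  [[0,0,-0.01],0],
  [[0,0,0],0],
  [[0,0,0],0],
  [[0,0,0],0],
])

```text
t: 4.75
tool_pos: [0.5978, -0.2382, 0.2093]
tool_rot: [-1.838, -2.545, 0.001]
contact_force: [0.2, 0.4, -2.1]
opening: 0.0211
grip_force: 59.9
```

Run:
```python
from h import *
to(.654,-.025,.21,1.647)
d=cam("top"); s=cam("side")
a=d["image"][150:260,270:430]; b=s["image"][150:270,260:400]
f=lambda i:cv2.convertScaleAbs(cv2.resize(i,(800,300) if 0 else None,fx=4,fy=4,interpolation=3),alpha=1.4)
A=cv2.resize(a,None,fx=2.5,fy=2.5,interpolation=3);B=cv2.resize(b,None,fx=2.8,fy=2.8,interpolation=3)
o=np.zeros((340,800,3),np.uint8);o[:A.shape[0],:A.shape[1]]=A;o[:B.shape[0],405:405+B.shape[1]]=B
cv2.imwrite("pics/l1.png",cv2.convertScaleAbs(o,alpha=1.4))
```

```text
t 4.75 pos [ 0.5978 -0.2382  0.2093] yaw 1.8908 tilt [-0.0023  0.0013 -1.    ] F [ 0.25  0.42 -2.11] open 0.0211 grip 59.920697808265686
shift [ 0.1847  0.1204 -0.0006] turn 0.2438
```

View pics/l1.png

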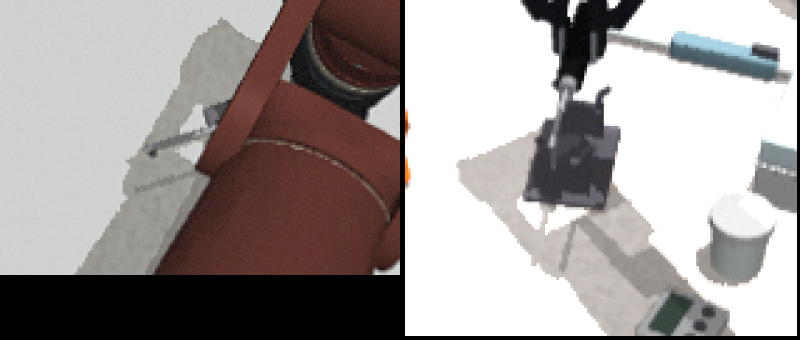

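The hook is held level with its leg hanging down. In the top picture the bend is at (330,211); in the side picture the leg end is near (313,208).

Run:
```python
from h import *
d=cam("top"); s=cam("side")
print("bend top @z", atz(d,(330,211.2),.152))
tcp=np.array([.5978,-.2382]); u=np.array([np.cos(1.891),np.sin(1.891)])
for zz in(.150,.152,.154):
    e=np.r_[tcp+.133*u,zz]; tp=np.r_[tcp+.128*u,zz-.034]; print(zz,e,"pred bend top",proj(d,e),"pred side bend/tip",proj(s,e),proj(s,tp),"ferrule",proj(s,np.r_[tcp+.06*u,zz]))
```

```text
bend top @z [ 0.55001663 -0.11155912  0.152     ]
0.15 [ 0.55593693 -0.11196021  0.15      ] pred bend top [[330.16586422 208.41269924]] pred side bend/tip [[312.39073896 200.23804097]] [[312.8167312  209.38716721]] ferrule [[317.72670001 180.84796677]]
0.152 [ 0.55593693 -0.11196021  0.152     ] pred bend top [[330.22471801 208.23037067]] pred side bend/tip [[312.38753819 199.60371502]] [[312.81412455 208.78006194]] ferrule [[317.73031877 180.21813764]]
0.154 [ 0.55593693 -0.11196021  0.154     ] pred bend top [[330.283841   208.04720756]] pred side bend/tip [[312.38433134 198.96774487]] [[312.81151313 208.17141057]] ferrule [[317.73394644 179.58677407]]
```

drive_tool([
  [[0.0,0.0,-0.02],0],
  [[0.0311,0.0203,0],0],
  [[0.0311,0.0203,0],0],
  [[0.0311,0.0203,0],0],
  [[0.0311,0.0203,0],0],
  [[0.0311,0.0203,0],0],
  [[0.0311,0.02,0],0],
  [[0,0,0],0.122],
  [[0,0,0],0.122],
  [[0,0,0],0],
])

```text
t: 5.95
tool_pos: [0.655, -0.0227, 0.2305]
tool_rot: [-2.134, -2.305, 0.001]
contact_force: [-0.4, 0.2, -1.7]
opening: 0.0214
grip_force: 59.9
```

Run:
```python
from h import *
to(.6544,-.0227,.229,1.647)
d=cam("top"); s=cam("side")
o=ctrl.get_obs(); z=o["tool_pos"][2]-.057; u=np.array([np.cos(1.647),np.sin(1.647)]); p=o["tool_pos"][:2]
for n,c in(("top",d),("side",s)):
    print(n,"pred bend,tip",proj(c,[np.r_[p+.133*u,z],np.r_[p+.128*u,z-.034]]).round(1).tolist(),"eye",proj(c,[.6445,.1065,.096]).round(1))
A=cv2.resize(d["image"][125:225,190:280],None,fx=5,fy=5,interpolation=3);B=cv2.resize(s["image"][210:310,200:270],None,fx=5,fy=5,interpolation=3)
cv2.imwrite("pics/e1.png",cv2.convertScaleAbs(np.hstack([A[:500],B[:500]])[:,:800],alpha=1.2))
```

```text
t 5.95 pos [ 0.655  -0.0227  0.2305] yaw 1.6478 tilt [-7.e-04  1.e-04 -1.e+00] F [-0.42  0.23 -1.73] open 0.0214 grip 59.901251792907715
shift [ 0.     -0.0006  0.0015] turn 0.0008
top pred bend,tip [[217.0, 159.4], [222.8, 164.1]] eye [[225.6 170.2]]
side pred bend,tip [[224.8, 240.2], [228.2, 249.4]] eye [[230.6 263.3]]
```

View pics/e1.png

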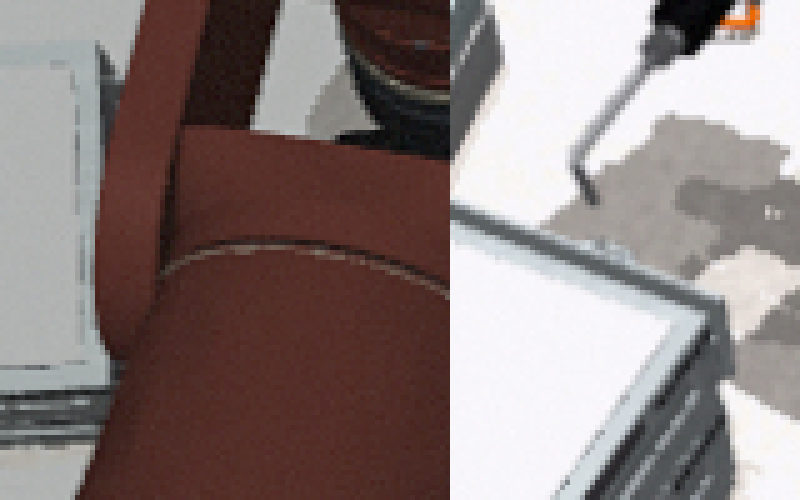

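Run:
```python
from h import *
s=cam("side")
for z in(.1385,.1415): print("tip",atz(s,(228.7,249.9),z),"bend",atz(s,(225.4,242.8),z+.033))
print("pred tip",.655+.128*np.cos(1.6478),-.0227+.128*np.sin(1.6478))
bar=np.array([.6460,.0945,.096]);u=np.array([-.076,.997,0]);v=np.array([.997,.076,0])
print(proj(s,[bar,bar+.0115*v,bar-.0115*v]).round(1).tolist())
```

```text
tip [0.6442775 0.1042862 0.1385   ] bend [0.64070677 0.11344731 0.1715    ]
tip [0.64231771 0.10631108 0.1415    ] bend [0.63867091 0.11552764 0.1745    ]
pred tip 0.6451532677067822 0.10492069527763004
[[233.2, 259.5], [228.8, 257.9], [237.6, 261.1]]
```

drive_tool([
  [[0,0.0025,0.01],0],
  [[0,0,0.01],0],
  [[0,0,0.008],0],
  [[0,0,0.004],0],
  [[0,0,0.002],0],
  [[0,0,0.002],0],
  [[0,0,0.002],0],
  [[0,0,0.002],0],
  [[0,0,0],0],
])

```text
t: 7.0
tool_pos: [0.6575, -0.023, 0.1908]
tool_rot: [-2.135, -2.304, 0.0]
contact_force: [-0.1, -0.3, -2.0]
opening: 0.0212
grip_force: 60.0
```

drive_tool([
  [[0,0,0.002],0],
  [[0,0,0.002],0],
  [[0,0,0.002],0],
  [[0,0,0],0],
])

```text
t: 7.4
tool_pos: [0.6573, -0.023, 0.1844]
tool_rot: [-2.135, -2.304, 0.001]
contact_force: [0.5, -0.6, -1.7]
opening: 0.0209
grip_force: 60.0
```

drive_tool([
  [[0,0,0.002],0],
  [[0,0,0.002],0],
  [[0,0,0.002],0],
  [[0,0,0.002],0],
  [[0,0,0],0],
])

```text
t: 7.9
tool_pos: [0.6573, -0.0229, 0.1764]
tool_rot: [-2.135, -2.304, 0.001]
contact_force: [0.2, 0.6, -1.0]
opening: 0.021
grip_force: 60.0
```

drive_tool([
  [[0,0,0.002],0],
  [[0,0,0.002],0],
  [[0,0,0.002],0],
  [[0,0,0.002],0],
  [[0,0,0],0],
  [[0,0,0],0],
  [[0,0,0],0],
])

```text
t: 8.6
tool_pos: [0.6577, -0.023, 0.169]
tool_rot: [2.135, 2.304, 0.0]
contact_force: [-0.4, 0.2, -1.0]
opening: 0.021
grip_force: 60.0
```

Run:
```python
from h import *
to(.66,-.1,.168,1.647)
s=cam("side")
B=cv2.resize(s["image"][215:295,200:300],None,fx=7,fy=7,interpolation=3)
cv2.imwrite("pics/e2.png",cv2.convertScaleAbs(B,alpha=.9))
```

```text
t 8.6 pos [ 0.6577 -0.023   0.169 ] yaw 1.6468 tilt [ 2.e-04 -1.e-04 -1.e+00] F [-0.42  0.18 -0.96] open 0.021 grip 59.95678782463074
shift [-0.0769 -0.0035  0.001 ] turn -0.0002
```

View pics/e2.png

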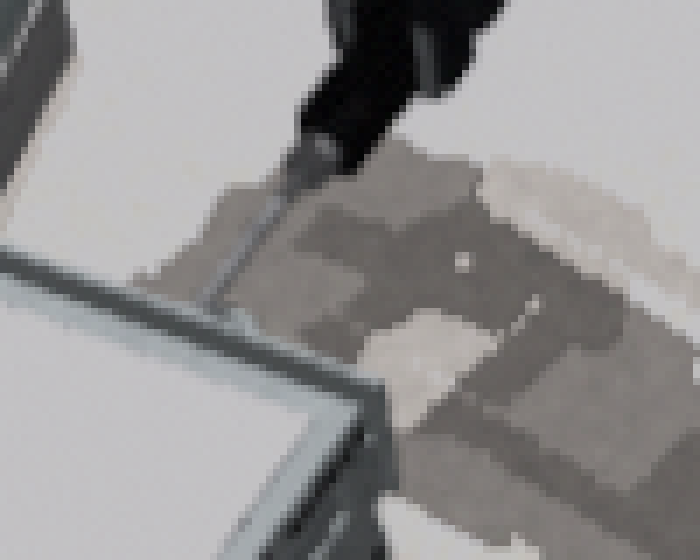

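The leg goes down behind the plate edge at (210,305) in the crop, with the eye loop at (235,320) around it and no contact force. I'll start pulling slowly.

drive_tool([
  [[-0.002,0,0],0],
  [[-0.0015,0,0],0],
  [[-0.0015,0,0],0],
  [[-0.0015,0,0],0],
  [[-0.0015,0,0],0],
  [[-0.0015,0,0],0],
  [[-0.0015,0,0],0],
  [[-0.0015,0,0],0],
  [[-0.0015,0,0],0],
  [[-0.0015,0,0],0],
])

```text
t: 9.65
tool_pos: [0.6585, -0.0372, 0.1685]
tool_rot: [-2.133, -2.303, -0.002]
contact_force: [-0.3, 5.3, -2.5]
opening: 0.0212
grip_force: 59.9
```

drive_tool([
  [[-0.002,0,0],0],
  [[-0.002,0,0],0],
  [[-0.002,0,0],0],
  [[-0.002,0,0],0],
  [[-0.002,0,0],0],
])

```text
t: 10.15
tool_pos: [0.6592, -0.0472, 0.1685]
tool_rot: [-2.133, -2.303, -0.002]
contact_force: [-1.1, 5.0, -2.2]
opening: 0.0209
grip_force: 59.9
```

drive_tool([
  [[-0.002,0,0],0],
  [[-0.002,0,0],0],
  [[-0.002,0,0],0],
  [[-0.002,0,0],0],
  [[-0.002,0,0],0],
])

```text
t: 10.65
tool_pos: [0.66, -0.0571, 0.1685]
tool_rot: [-2.133, -2.303, -0.002]
contact_force: [-0.6, 4.8, -1.5]
opening: 0.021
grip_force: 59.9
```

drive_tool([
  [[-0.002,0,0],0],
  [[-0.002,0,0],0],
  [[-0.002,0,0],0],
  [[-0.002,0,0],0],
  [[-0.002,0,0],0],
  [[-0.002,0,0],0],
  [[-0.002,0,0],0],
  [[-0.002,0,0],0],
  [[-0.002,0,0],0],
  [[-0.002,0,0],0],
])

```text
t: 11.65
tool_pos: [0.6615, -0.0771, 0.1685]
tool_rot: [-2.133, -2.303, -0.002]
contact_force: [-0.1, 5.9, -1.9]
opening: 0.021
grip_force: 59.9
```

drive_tool([
  [[-0.002,0,0],0],
  [[-0.002,0,0],0],
  [[-0.002,0,0],0],
  [[-0.001,0,0],0],
  [[0,0,0],0],
  [[0,0,0],0],
  [[0,0,0],0],
])

```text
t: 12.35
tool_pos: [0.662, -0.0843, 0.1686]
tool_rot: [-2.134, -2.303, -0.001]
contact_force: [0.1, 4.8, -1.6]
opening: 0.021
grip_force: 59.9
```

Run:
```python
from h import *
to(.66,-.1,.168,1.647)
s=cam("side"); d=cam("top")
A=cv2.resize(s["image"][225:325,200:310],None,fx=4,fy=4,interpolation=3);B=cv2.resize(d["image"][120:220,190:280],None,fx=4,fy=4,interpolation=3)
cv2.imwrite("pics/e3.png",np.hstack([A,B]))
```

```text
t 12.35 pos [ 0.662  -0.0843  0.1686] yaw 1.6471 tilt [-0.001  0.002 -1.   ] F [ 0.09  4.77 -1.58] open 0.021 grip 59.90707218647003
shift [-0.0155 -0.0032  0.0005] turn 0.0001
```

View pics/e3.png

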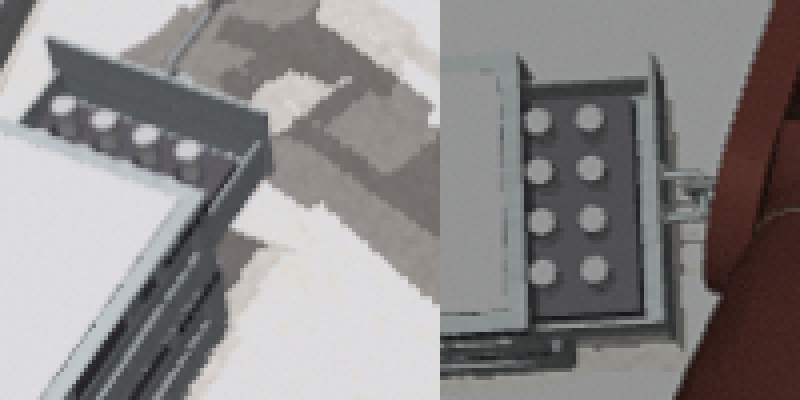

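The upper tray is out by about 65 mm with the lower one still shut, and the drag is steady at about 5 N. From here I'll take fine steps.

drive_tool([
  [[-0.002,0,0],0],
  [[-0.002,0,0],0],
  [[-0.002,0,0],0],
  [[-0.002,0,0],0],
  [[-0.001,0,0],0],
])

```text
t: 12.95
tool_pos: [0.6628, -0.0935, 0.1686]
tool_rot: [-2.134, -2.303, -0.001]
contact_force: [-0.2, 5.3, -1.2]
opening: 0.0212
grip_force: 59.9
```

drive_tool([
  [[-0.001,0,0],0],
  [[-0.001,0,0],0],
])

```text
t: 13.15
tool_pos: [0.6629, -0.0954, 0.1686]
tool_rot: [-2.134, -2.303, -0.001]
contact_force: [-0.2, 5.5, -1.2]
opening: 0.0211
grip_force: 59.9
```

drive_tool([
  [[-0.001,0,0],0],
  [[-0.001,0,0],0],
])

```text
t: 13.35
tool_pos: [0.6631, -0.0974, 0.1686]
tool_rot: [-2.134, -2.303, -0.001]
contact_force: [-0.3, 5.5, -0.9]
opening: 0.0211
grip_force: 59.9
```

drive_tool([
  [[-0.001,0,0],0],
  [[-0.001,0,0],0],
])

```text
t: 13.55
tool_pos: [0.6632, -0.0994, 0.1686]
tool_rot: [-2.134, -2.303, -0.001]
contact_force: [-0.4, 5.2, -1.0]
opening: 0.0212
grip_force: 59.9
```

drive_tool([
  [[-0.001,0,0],0],
  [[-0.001,0,0],0],
])

```text
t: 13.75
tool_pos: [0.6634, -0.1013, 0.1686]
tool_rot: [-2.134, -2.303, -0.002]
contact_force: [0.0, 7.7, -1.8]
opening: 0.021
grip_force: 59.9
```

drive_tool([
  [[-0.0005,0,0],0],
])

```text
t: 13.85
tool_pos: [0.6634, -0.1015, 0.1685]
tool_rot: [-2.134, -2.302, -0.003]
contact_force: [-0.0, 7.0, -1.4]
opening: 0.0214
grip_force: 59.9
```

drive_tool([
  [[-0.0005,0,0],0],
  [[0,0,0],0],
])

```text
t: 14.05
tool_pos: [0.6634, -0.1017, 0.1684]
tool_rot: [-2.133, -2.302, -0.003]
contact_force: [-0.5, 8.2, -2.8]
opening: 0.0211
grip_force: 59.9
```

drive_tool([
  [[-0.0005,0,0],0],
  [[-0.0005,0,0],0],
  [[0,0,0],0],
])

```text
t: 14.35
tool_pos: [0.6634, -0.102, 0.1681]
tool_rot: [-2.132, -2.301, -0.004]
contact_force: [-0.8, 9.9, -1.4]
opening: 0.021
grip_force: 59.9
```

drive_tool([
  [[-0.0005,0,0],0],
  [[-0.0005,0,0],0],
  [[0,0,0],0],
  [[0,0,0],0],
  [[0,0,0],0],
  [[0,0,0],0],
])

```text
t: 14.95
tool_pos: [0.6635, -0.1022, 0.168]
tool_rot: [-2.131, -2.301, -0.006]
contact_force: [0.4, 10.9, -1.3]
opening: 0.0209
grip_force: 59.9
```

drive_tool([
  [[-0.0005,0,0],0],
  [[-0.0005,0,0],0],
  [[0,0,0],0],
  [[0,0,0],0],
  [[0,0,0],0],
  [[0,0,0],0],
  [[0,0,0],0],
])

```text
t: 15.65
tool_pos: [0.6634, -0.1025, 0.1678]
tool_rot: [-2.13, -2.3, -0.007]
contact_force: [-0.0, 14.2, -2.6]
opening: 0.0209
grip_force: 59.8
```

drive_tool([
  [[0.001,0,0],0],
  [[0.001,0,0],0],
  [[0.001,0,0],0],
  [[0.001,0,0],0],
  [[0.001,0,0],0],
  [[0.001,0,0],0],
  [[0.001,0,0],0],
  [[0.001,0,0],0],
  [[0,0,0],0],
])

```text
t: 16.55
tool_pos: [0.6634, -0.0986, 0.169]
tool_rot: [2.135, 2.304, -0.0]
contact_force: [-0.6, 0.2, -1.4]
opening: 0.0208
grip_force: 59.9
```

Run:
```python
from h import *
to(.6634,-.1,.168,1.647)
s=cam("side"); d=cam("top")
A=cv2.resize(s["image"][205:305,210:310],None,fx=4,fy=4,interpolation=3);B=cv2.resize(d["image"][120:220,190:290],None,fx=4,fy=4,interpolation=3)
cv2.imwrite("pics/e4.png",np.hstack([A,B]))
```

```text
t 16.55 pos [ 0.6634 -0.0986  0.169 ] yaw 1.6466 tilt [ 3.e-04 -6.e-04 -1.e+00] F [-0.64  0.16 -1.41] open 0.0208 grip 59.93200242519379
shift [-0.0014 -0.0001  0.001 ] turn -0.0004
```

View pics/e4.png

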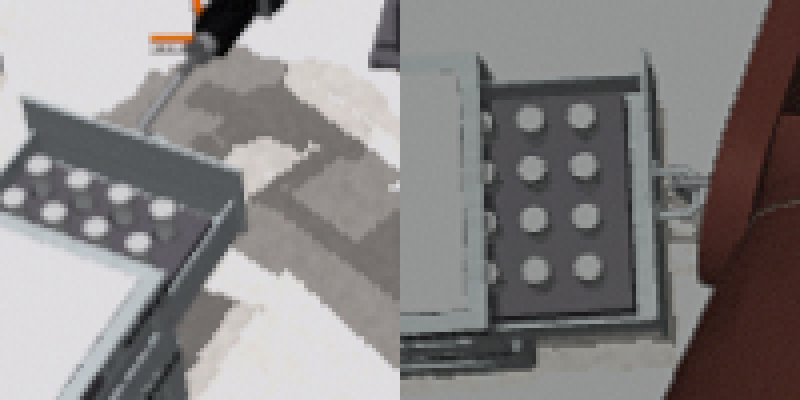

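drive_tool([
  [[0.001,0,0],0],
  [[0.001,0,0],0],
  [[0.001,0,0],0],
  [[0,0,0],0],
  [[0,0,-0.002],0],
  [[0,0,-0.002],0],
  [[0,0,-0.002],0],
  [[0,0,0],0],
])

```text
t: 17.45
tool_pos: [0.6634, -0.0954, 0.1756]
tool_rot: [2.135, 2.304, 0.001]
contact_force: [0.1, 0.2, -2.0]
opening: 0.0211
grip_force: 59.9
```

drive_tool([
  [[0,0,-0.002],0],
  [[0,0,-0.002],0],
  [[0,0,-0.002],0],
  [[0,0,-0.002],0],
  [[0,0,0],0],
])

```text
t: 17.95
tool_pos: [0.6633, -0.0953, 0.1834]
tool_rot: [2.135, 2.304, 0.001]
contact_force: [-0.5, 0.7, -2.2]
opening: 0.0212
grip_force: 59.9
```

drive_tool([
  [[0,0,-0.003],0],
  [[0,0,-0.004],0],
  [[0,0,-0.005],0],
  [[0,0,-0.008],0],
  [[0,0,-0.01],0],
  [[0,0,-0.01],0],
  [[0,0,-0.01],0],
  [[0,0,-0.005],0],
  [[0,0,0],0],
])

```text
t: 18.85
tool_pos: [0.6636, -0.0954, 0.2396]
tool_rot: [2.134, 2.303, 0.002]
contact_force: [-0.2, 0.4, -0.5]
opening: 0.0209
grip_force: 59.9
```

drive_tool([
  [[-0.02,-0.01,0],0],
  [[-0.025,-0.0135,0],0],
  [[-0.025,-0.0135,0],0],
  [[-0.025,-0.0135,0],0],
  [[-0.025,-0.0135,0],0],
  [[-0.018,-0.0115,0],0],
  [[0,0,0],-0.122],
  [[0,0,0],-0.122],
  [[0,0,0],0],
  [[0,0,0],0],
])

```text
t: 19.85
tool_pos: [0.5981, -0.2385, 0.2374]
tool_rot: [-1.842, -2.544, 0.0]
contact_force: [-0.9, -0.1, -1.2]
opening: 0.021
grip_force: 60.0
```

Run:
```python
from h import *
to(.5985,-.2385,.118,1.8908)
s=cam("side"); d=cam("top")
A=cv2.resize(s["image"][130:250,260:380],None,fx=4,fy=4,interpolation=3);B=cv2.resize(d["image"][130:250,190:270],None,fx=4,fy=4,interpolation=3)
cv2.imwrite("pics/r1.png",np.hstack([A,B]))
o=ctrl.get_obs(); p=o["tool_pos"]; u=np.array([np.cos(1.891),np.sin(1.891)])
print(proj(s,[np.r_[p[:2]+a*u,p[2]-.057+b] for a,b in((.06,0),(.133,0),(.128,-.034))]).round(1).tolist())
```

```text
t 19.85 pos [ 0.5981 -0.2385  0.2374] yaw 1.8884 tilt [-7.e-04  4.e-04 -1.e+00] F [-0.87 -0.15 -1.23] open 0.021 grip 59.99082863330841
shift [-0.0002  0.0004  0.1194] turn -0.0024
[[317.7, 170.9], [312.2, 190.2], [312.6, 199.8]]
```

View pics/r1.png

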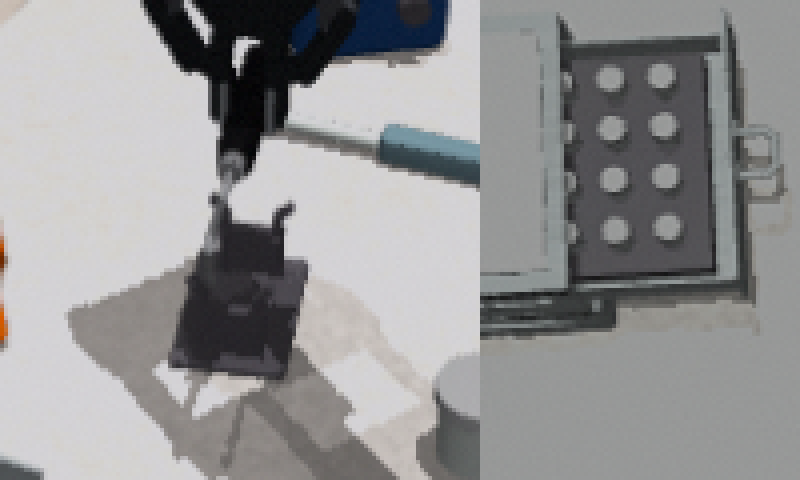

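The tray stays out and the eye is clear, with the hook level over its rest: ferrule at (319,171) and bend at (313,190), as predicted. Next I lower it.

drive_tool([
  [[0,0,0.02],0],
  [[0,0,0.025],0],
  [[0,0,0.025],0],
  [[0,0,0.02],0],
  [[0,0,0.012],0],
  [[0,0,0.006],0],
  [[0,0,0.004],0],
  [[0,0,0.003],0],
  [[0,0,0],0],
  [[0,0,0],0],
])

```text
t: 20.95
tool_pos: [0.5986, -0.2388, 0.1236]
tool_rot: [1.839, 2.546, 0.0]
contact_force: [0.9, -0.6, -1.3]
opening: 0.0215
grip_force: 60.0
```

drive_tool([
  [[0,0,0.002],0],
  [[0,0,0.002],0],
  [[0,0,0.002],0],
  [[0,0,0],0],
  [[0,0,0],0],
])

```text
t: 21.45
tool_pos: [0.5986, -0.2387, 0.1171]
tool_rot: [1.838, 2.546, 0.0]
contact_force: [1.6, -0.4, -1.2]
opening: 0.0209
grip_force: 60.0
```

drive_tool([
  [[0,0,0.0015],0],
  [[0,0,0],0],
  [[0,0,0],0],
])

```text
t: 21.75
tool_pos: [0.5986, -0.2387, 0.117]
tool_rot: [1.839, 2.547, 0.0]
contact_force: [-1.6, 2.7, 6.4]
opening: 0.0213
grip_force: 61.0
```

Contact with the rest is felt, so I release gently and rise.

drive_tool([
  [[0,0,0],0],
  [[0,0,0],0],
  [[0,0,0],0],
  [[0,0,0],0],
  [[0,0,0],0],
  [[0,0,0],0],
  [[0,0,0],0],
  [[0,0,0],0],
  [[0,0,0],0],
  [[0,0,0],0],
], jaw=0)

```text
t: 22.75
tool_pos: [0.5983, -0.2386, 0.1154]
tool_rot: [1.839, 2.547, -0.0]
contact_force: [0.0, 0.2, -0.1]
opening: 0.0855
grip_force: 0.0
```

drive_tool([
  [[0,0,-0.005],0],
  [[0,0,-0.01],0],
  [[0,0,-0.02],0],
  [[0,0,-0.03],0],
  [[0,0,-0.04],0],
  [[0,0,-0.04],0],
  [[-0.05,0,0],0],
  [[-0.05,0,0],0],
  [[-0.05,0,0],0],
  [[0,0,0],0],
])

```text
t: 23.75
tool_pos: [0.6455, -0.3864, 0.2597]
tool_rot: [1.844, 2.542, -0.002]
contact_force: [-0.2, 0.8, -0.5]
opening: 0.0852
grip_force: 0.0
```

drive_tool([
  [[-0.04,-0.02,0],0],
  [[-0.04,-0.02,0],0],
  [[-0.04,-0.02,0],0],
  [[0,0,0],0],
  [[0,0,0],0],
  [[0,0,0],0],
])

```text
t: 24.35
tool_pos: [0.6267, -0.5124, 0.261]
tool_rot: [1.838, 2.548, 0.001]
contact_force: [0.9, 0.1, 0.2]
opening: 0.0851
grip_force: 0.0
```

Run:
```python
from h import *
to(.5985,-.2385,.118,1.8908)
s=cam("side"); d=cam("top")
A=cv2.resize(s["image"][150:270,280:360],None,fx=4,fy=4,interpolation=3);B=cv2.resize(d["image"][130:250,310:430],None,fx=4,fy=4,interpolation=3)
cv2.imwrite("pics/f1.png",np.hstack([A,B]))
```

```text
t 24.35 pos [ 0.6267 -0.5124  0.261 ] yaw 1.8919 tilt [ 4.e-04  4.e-04 -1.e+00] F [0.92 0.15 0.2 ] open 0.0851 grip 0.0
shift [0.2688 0.0596 0.1431] turn 0.0011
```

View pics/f1.png

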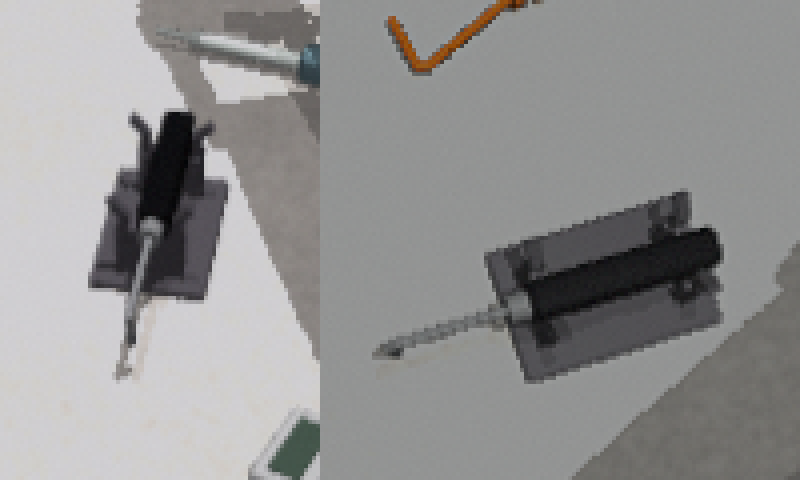

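The hook lies leg down in its rest as before: handle from (362,204) to (409,190) and bend at (327,217) in the top picture. The gripper is clear.

```bash
python3 -c "
from station import ctrl; print(ctrl.finish_job())"
```

```text
the job is handed in; nothing more can be done
None
```

I drew the upper tray out to its stop with the hook (about 5 N drag, up to about 14 N at the stop), left it out, laid the hook back in its rest and handed the job in; no verdict was returned.

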